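# Clear the fastening fixture and hold the block against its sprung stop

### The arm

A 7-joint arm with a two-finger parallel gripper is mounted at the origin on the work surface; the furniture and walls round the work are solid. World frame = base frame: x ahead of the robot, y to its left, z up, the work surface at z = 0. Lengths are in m, angles in rad, forces in N, time in s.
With the tool pointing down it reaches from about 0.4 to 0.85 m from the base axis. Payload 10.4 kg.
Tool frame: the origin (TCP) lies at the very end of the fingers, on their centre line; the grasp point (between the pads) lies 19 mm behind it; z points along the fingers, y is the line along which they close (so a half turn about z gives the same grasp; the last joint's range is limited). The gripper opens to 87 mm and grips with 3 to 60 N. Pads are 19 mm wide; open, the fingers measure 117 mm over their backs; the gripper's body (75 mm by 190 mm) begins 51 mm behind the grasp point.
Start: joints at [-1.271, 0.332, -0.065, 1.46, 0.022, 1.35, -0.088], TCP at [0.198, 0.593, 0.184] pointing down, gripper open.
Joint ranges: [-2.6, 2.6], [-0.5, 2.12], [-1.47, 1.34], [0.16, 2.42], [-1.27, 4.41], [0.06, 2.06], [-2.6, 2.6]. Speed limits (rad/s): [2.22, 2.22, 2.79, 2.79, 3.14, 3.14, 3.14].

### API

Orientations are given as a unit quaternion [x, y, z, w].
In Python, from bench import r gives the robot as it stands.
- The arm moves only by the tool hand_motion, called after "Call:" by a JSON object that holds its "api" and its "payload". Schema: {"type":"object","properties":{"moves":{"type":"object","properties":{"plan":{"type":"array","items":{"type":"array","items":{"type":"number"},"minItems":5,"maxItems":5},"minItems":1,"maxItems":12}},"additionalProperties":false,"required":["plan"]},"force":{"type":"number"},"only":{"type":"string"},"quiet":{"type":"boolean"},"lines":{"type":"string"}},"required":["moves"],"additionalProperties":false}. moves is an object whose key "plan" holds a list of rows, 1 to 12 of them, each of 5 numbers: dx, dy, dz in m, then a turn about the tool's z in rad, then the finger opening in m; each row is the pose to reach, as a shift and turn from the pose commanded when the call began, along the tool's axes at that moment; what a row does not reach only later rows make up. A row lasts 1/10 s, in which the tool goes at most 0.05 m and 0.15 rad, less where a joint would pass 70% of its speed; a pose out of reach is approached as far as the arm can. The fingers move at their own pace and stop on an object; force is the grip in N (left out, the last holds). Time passes only in rows, so rows that do not move let the fingers close. The tool returns the time, the measured TCP pose, the force, the opening and the grip force at its end. only (a regular expression) keeps the lines of the reply that match it, lines (a string "A,B") keeps lines A to B, and quiet returns only ok. Input that does not fit is refused with a message, and nothing moves.
- r.read_state(): the state, without advancing time (a new reading comes with each control period).
- r.camera(name): name is "scene" or "top" or "wrist"; returns a dict with "img" (420x560x3 uint8, red, green, blue), "fx", "fy", "cx", "cy" (pixels), "pose" (4x4, takes a point from camera to world coordinates). Camera axes: x right, y down, z forward; pixel columns grow to the right and rows downward; lengths in m; the calibration is good to about 2 mm. A picture is of the moment at which its call begins. There is no depth.
- r.close_job(): hands the job in; it is judged then, once.
Trained networks look in the newest picture that a camera, given by its name, has taken for a name from the list of things; names that differ only in an ending like _2 or _b are one class to them, and where a whole thing is asked for, a point or a joint stands for the part that bears it (a point fixed in the world has none). Each returns a list of dicts, best first, with "p" (0 to 1); they miss things now and then, are a little off and sometimes report something else, mostly with a low value. They report only what shows in the picture. A call takes as long as a camera call.
- r.recognise(camera, label): "position" ([column, row] as shares, 0 to 1, of the picture: columns of its width, rows of its height, amid what is visible of it).
- r.regions_of(camera, label): "pixels" (420x560 bool, what is visible of it) and "position" ([column, row] as shares, 0 to 1, of the picture: columns of its width, rows of its height, amid what is visible of it).
The state is a dict: "time": time; "joint_positions": joint angles; "joint_vel": joint speeds; "joint_torque": joint torques, N m; "ee_pos": TCP position; "eef_rot": TCP orientation; "ft_force": force on the tool from outside, world axes, zero at the start; "torque": the same for the moment, N m; "width": finger opening in m; "grip_force": force on a finger pad.
Only numpy, scipy, OpenCV 4.12 (cv2) and the standard library are available. Lean on these libraries where they do the work, as an engineer would, in place of code of your own. Each camera call takes 0.05 s, during which the arm holds its last target. There are 200 camera calls.

### The job

Clear the fixture's bed first: put the loose pin gauge into the tray that already holds a pin, and the loose gauge block into the tray that already holds a gauge block. Then bring the black setup block from the table onto the bed, lay it flat with a short end square and centred against the sprung stop, push it against the stop with about 12 newtons (the stop's pointer at the long middle line of its scale, never driven in to its end) and finish while still holding it there with that steady push, so that a colleague can screw it down. Leave the turned sleeve, the hex key and the mouse where they are.

Things in the scene. Friction and masses are not known exactly. Their poses are not given: they have to be found in the camera images.
- fixture: Steel fixture bolted down: flat bed 240 (x) x 110 (y) mm, its top 10 mm above the plate, from x = -110 to +130 of the origin (under the bed, on its centre line). Push along its +x. At that end the sprung stop: pad face at x = +45 when free; behind it a housing 66 wide, 40 high (above the plate), x = 85 to 130. Screw heads 3.5 mm high in the bed corners.
- pad_face (a point): Centre of the sprung pad's front face (moves with the pad); the axes are the fixture's. The pad is steel, 62 wide, from 1.5 to 23.5 mm above the bed, with a 14 mm wide post on top to 39.5 mm above the bed; the pad is 12 mm thick.
- setup_block: Black steel setup block with screw holes, lying flat on the surface plate: 50 (x) x 75 (y) x 25 (z) mm, 0.78 kg give or take a quarter. Origin at the centre of its underside. Its short ends, 50 wide, look along its own +-y; either may go to the stop.
- pin: Loose steel pin gauge, a plain rod 12 mm in diameter and 50 long (along its y), lying on the bed, does not roll. Origin on its underside at mid length. 0.04 kg.
- gauge: Loose steel gauge block, 9 (x) x 30 (y) x 25 (z) mm, standing on the bed on its 9 x 30 face. Origin at the centre of its underside. 0.05 kg.
- tray_pins: Fixed open grey tray 130 (x) x 80 (y) x 22 mm high, walls and floor 3 mm, in which a pin gauge lies; looks the same as the other tray. Origin at the centre of its underside. The pin that is there lies in the +x half.
- tray_blocks: The other fixed tray, of the same size, in which a gauge block stands. Origin at the centre of its underside. The gauge block that is there stands in the +x half.
- pin_sample: Pin gauge 10 mm in diameter, 50 long (y), lying in its tray; stays in that tray. Origin on its underside.
- gauge_sample: Gauge block 9 (x) x 30 (y) x 18 (z) mm standing in its tray; stays in that tray. Origin at the centre of its underside.
- sleeve: Turned aluminium sleeve with a flange at its foot, standing, 38 mm across and 37 high; to be left alone. Origin at the centre of its underside.
- hex_key: Hex key lying flat, 28 x 81 x 5 mm; to be left alone. Origin at the centre of its underside.
- mouse: Black computer mouse, 108 x 66 x 40 mm; to be left alone. Origin at the centre of its underside. Beside it stands the tall fixed measuring arm, an obstacle within world x 0.47 to 0.79, y -0.47 to -0.18 m, overhanging from 0.34 m up and over 1 m high: swing past it with the tool drawn in near the base.
- stop_pad (a joint): Travel of the sprung stop, m: 0 free, 0.025 at its end, grows along the fixture's +x. Spring: 4 N at 0, plus 0.8 N per mm: 12 N at 0.010, where the tip of the pad's dark pointer stands at the long middle one of five lines on the housing top (others: 0, 0.005, 0.015, 0.020). A block slid on the bed drags with a few N more, which a wrist sensor feels too.

How it is judged:
By the outcome, as a careful person would: the job done as asked, in the order asked, and still so for the second after the job is handed in, while the arm keeps its last pose, push and grip.
It also fails if it takes over 72 s, if anything falls off the work surface, if the arm or the gripper's body presses on something with over 40 N, if the wrist force passes 120 N, or if a joint passes its speed limit or range.

## Working session

There is one attempt and no reset: what is moved stays moved. The work goes in short steps, Python scripts to look and compute and a tool call to move; the robot and the scene stay as the last step left them, time stands still between calls to the robot, and variables do not carry over. Pictures are saved under pics/ and viewed, at most 10 in all, crops included, and the job is handed in when it is done.

```bash
mkdir -p pics; ls
```

Create h.py:
```python
from bench import r
import numpy as np, cv2
from scipy.spatial.transform import Rotation as R
def ray(c,u,v):
    P=np.array(c["pose"]); d=P[:3,:3]@np.array([(u-c["cx"])/c["fx"],(v-c["cy"])/c["fy"],1]); return P[:3,3],d
def at(c,u,v,z):
    o,d=ray(c,u,v); return o+d*(z-o[2])/d[2]
def proj(c,p):
    P=np.array(c["pose"]); q=P[:3,:3].T@(np.array(p)-P[:3,3]); return np.array([c["fx"]*q[0]/q[2]+c["cx"],c["fy"]*q[1]/q[2]+c["cy"]])
```

Run:
```python
from h import *
s=r.read_state(); print(s["ee_pos"],s["eef_rot"],s["time"],s["ft_force"])
H={'fixture':.01,'pad_face':.03,'setup_block':.025,'pin':.016,'gauge':.035,'tray_pins':.022,'tray_blocks':.022,'pin_sample':.01,'gauge_sample':.02,'sleeve':.037,'hex_key':.005,'mouse':.03}
for n in ["top","scene"]:
    c=r.camera(n); cv2.imwrite(f"pics/{n}0.png",c["img"][:,:,::-1])
    print(n,np.round(c["pose"],3).tolist(),c["fx"])
    for k,z in H.items():
        for d in r.regions_of(n,k)[:2]:
            m=d["pixels"].astype(np.uint8); ys,xs=np.nonzero(m)
            rr=cv2.minAreaRect(np.stack([xs,ys],1).astype(np.float32)); B=[at(c,*q,z)[:2].round(3).tolist() for q in cv2.boxPoints(rr)]
            print(k,round(d["p"],2),len(xs),(xs.mean().round(),ys.mean().round()),at(c,xs.mean(),ys.mean(),z).round(3)[:2],B if n=="top" else "")
```

```text
pics
[0.19812696 0.59231328 0.18303923] [ 1.60670527e-01  9.87007848e-01 -6.94779740e-04 -8.49182284e-05] 0.0 [-0.23235728  0.42406337 -0.2010596 ]
top [[0.002, -0.986, 0.167, 0.336], [-1.0, 0.001, 0.017, 0.002], [-0.017, -0.167, -0.986, 1.086], [0.0, 0.0, 0.0, 1.0]] 462.5154820344824
fixture 0.88 4445 (np.float64(284.0), np.float64(182.0)) [0.59  0.003] [[0.469, 0.064], [0.722, 0.057], [0.717, -0.058], [0.465, -0.047]]
setup_block 0.92 792 (np.float64(374.0), np.float64(260.0)) [ 0.405 -0.202] [[0.443, -0.177], [0.443, -0.231], [0.368, -0.229], [0.368, -0.174]]
pin 0.39 113 (np.float64(282.0), np.float64(190.0)) [0.57  0.007] [[0.571, 0.034], [0.582, -0.015], [0.569, -0.018], [0.558, 0.031]]
gauge 0.45 87 (np.float64(285.0), np.float64(218.0)) [0.501 0.001] [[0.509, 0.014], [0.509, -0.014], [0.493, -0.014], [0.493, 0.014]]
tray_pins 0.8 1837 (np.float64(198.0), np.float64(174.0)) [0.607 0.206] [[0.677, 0.249], [0.677, 0.168], [0.542, 0.164], [0.543, 0.245]]
tray_blocks 0.83 2040 (np.float64(194.0), np.float64(244.0)) [0.442 0.212] [[0.51, 0.26], [0.512, 0.173], [0.376, 0.166], [0.37
[... 1164 characters left out ...]
loat64(277.0), np.float64(228.0)) [ 0.507 -0.008] 
pin 0.69 91 (np.float64(249.0), np.float64(219.0)) [0.569 0.008] 
gauge 0.51 129 (np.float64(277.0), np.float64(228.0)) [0.494 0.01 ] 
tray_pins 0.86 2816 (np.float64(161.0), np.float64(265.0)) [0.596 0.213] 
tray_blocks 0.55 3691 (np.float64(223.0), np.float64(315.0)) [0.431 0.218] 
pin_sample 0.64 150 (np.float64(144.0), np.float64(259.0)) [0.644 0.217] 
gauge_sample 0.56 178 (np.float64(206.0), np.float64(303.0)) [0.473 0.217] 
sleeve 0.73 303 (np.float64(304.0), np.float64(197.0)) [ 0.513 -0.102] 
hex_key 0.55 122 (np.float64(340.0), np.float64(262.0)) [ 0.361 -0.02 ] 
mouse 0.96 793 (np.float64(303.0), np.float64(172.0)) [ 0.579 -0.183]
```

View pics/top0.png

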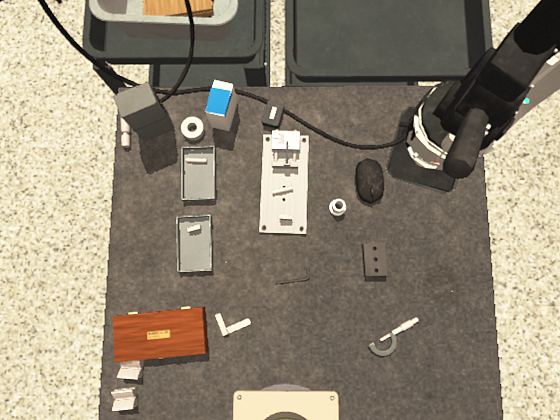

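View pics/scene0.png

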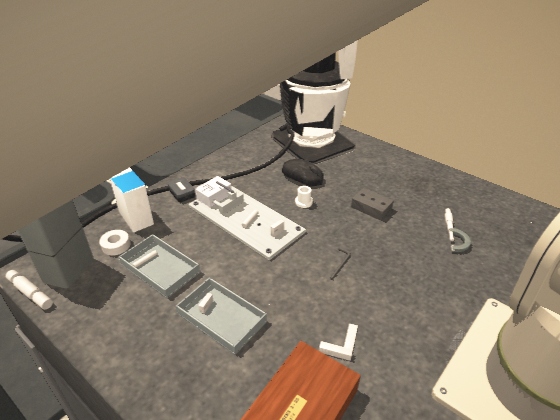

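The top view shows the bed at columns 262–308 and rows 135–235, with the pin near (282,190) and the gauge near (285,218). The pin tray is at (198,174), the block tray at (194,244) and the setup block at (374,260). The scene view agrees. I'll move above the bed for a close look.

Call:
{"api": "hand_motion", "payload": {"moves": {"plan": [[-0.5, -0.457, -0.03, 1.25, 0.085], [-0.5, -0.457, -0.03, 1.25, 0.085], [-0.5, -0.457, -0.03, 1.25, 0.085], [-0.5, -0.457, -0.03, 1.25, 0.085], [-0.5, -0.457, -0.03, 1.25, 0.085], [-0.5, -0.457, -0.03, 1.25, 0.085], [-0.5, -0.457, -0.03, 1.25, 0.085], [-0.5, -0.457, -0.03, 1.25, 0.085], [-0.5, -0.457, -0.03, 1.25, 0.085], [-0.5, -0.457, -0.03, 1.25, 0.085], [-0.5, -0.457, -0.03, 1.25, 0.085], [-0.5, -0.457, -0.03, 1.25, 0.085]]}}}

```text
time: 2.5
ee_pos: [0.4903, 0.067, 0.2109]
eef_rot: [0.708, 0.706, 0.001, 0.0]
ft_force: [0.6, 1.0, 0.2]
width: 0.0852
grip_force: 0.0
```

Add to h.py:
```python
def tool():
    s=r.read_state(); M=R.from_quat(s["eef_rot"]).as_matrix(); return np.array(s["ee_pos"]),M,s
def go(x,y,z,yawdeg=None):
    "row for a world TCP target; yawdeg = world direction of tool y (mod 180)"
    p,M,s=tool(); d=M.T@(np.array([x,y,z])-p); t=0
    if yawdeg is not None:
        a=np.degrees(np.arctan2(M[1,1],M[0,1])); t=np.radians((a-yawdeg+90)%180-90)
    print("row",d.round(4).tolist(),"turn",round(t,3), "dist",np.linalg.norm(d).round(3))
def st():
    p,M,s=tool(); print("t",round(s["time"],2),"p",p.round(4),"yaw",np.degrees(np.arctan2(M[1,1],M[0,1])).round(2),"tilt",M[:,2].round(4),"F",np.round(s["ft_force"],2),"w",round(s["width"],4),"g",round(s["grip_force"],1),"q",np.round(s["joint_positions"],2))
def seg(c,n,k,z,i=0):
    L=r.regions_of(n,k)
    for d in L[:2]:
        m=d["pixels"].astype(np.uint8); ys,xs=np.nonzero(m)
        w=np.array([at(c,u,v,z)[:2] for u,v in zip(xs,ys)],dtype=np.float32)*1000
        (cx,cy),(a,b),ang=cv2.minAreaRect(w); 
        if a<b: a,b,ang=b,a,ang-90
        print(k,round(d["p"],2),len(xs),(xs.mean().round(1),ys.mean().round(1)),"mean",w.mean(0).round(1),"rect",np.round([cx,cy,a,b],1),"longdir",round((ang+90)%180-90,1))
```

Run:
```python
from h import *
st()
c=r.camera("wrist"); cv2.imwrite("pics/w1.png",c["img"][:,:,::-1]); print(np.round(c["pose"],3).tolist(),c["fx"])
for k,z in [('pin',.016),('gauge',.035),('fixture',.01),('pad_face',.033)]: seg(c,"wrist",k,z)
```

```text
t 2.5 p [0.4903 0.067  0.2109] yaw -0.11 tilt [ 1.e-03  8.e-04 -1.e+00] F [0.59 0.99 0.25] w 0.0852 g 0.0 q [-0.73  0.01  0.51  1.78 -0.01  1.35 -0.22]
[[1.0, -0.002, 0.0, 0.489], [-0.002, -0.964, -0.265, 0.139], [0.001, 0.265, -0.964, 0.412], [0.0, 0.0, 0.0, 1.0]] 299.59493475265106
pin 0.68 289 (np.float64(334.5), np.float64(221.3)) mean [568.1   7. ] rect [568.2   6.4  52.1  11.6] longdir -77.7
gauge 0.5 201 (np.float64(286.8), np.float64(228.1)) mean [501.1   3.9] rect [501.4   3.2  38.2  10.7] longdir -89.8
fixture 0.69 11860 (np.float64(349.4), np.float64(219.2)) mean [590.2   7.5] rect [595.5   3.  257.6 111.9] longdir -1.5
pad_face 0.85 888 (np.float64(386.3), np.float64(228.1)) mean [634.6   2.8] rect [648.8   8.1  68.6  63.1] longdir 6.4
```

View pics/w1.png

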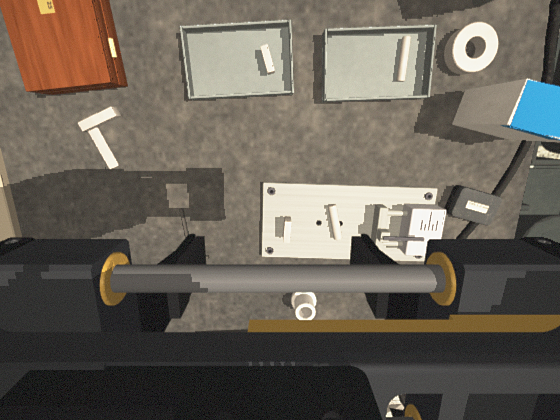

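The wrist view shows the pin at (334,221), tilted about 12°, the gauge at (287,228) and the stop at (400,228). Both trays are empty in their -x halves. Next I grasp the pin.

Run:
```python
from h import *
go(.569,.007,.07,12.3); go(.569,.007,.012,12.3)
c=r.camera("wrist")
for k,z in [('tray_pins',.022),('tray_blocks',.022)]: seg(c,"wrist",k,z)
```

```text
row [-0.0623, 0.0798, 0.1402] turn -0.217 dist 0.173
row [-0.0623, 0.0799, 0.1982] turn -0.217 dist 0.223
tray_pins 0.61 7594 (np.float64(376.5), np.float64(65.2)) mean [606.2 207.4] rect [608.3 206.6 132.1  80.7] longdir 2.0
tray_blocks 0.65 7826 (np.float64(237.9), np.float64(61.4)) mean [440.8 211.8] rect [441.9 210.1 129.7  82.6] longdir 2.9
```

Call:
{"api": "hand_motion", "payload": {"moves": {"plan": [[-0.0623, 0.08, 0.12, -0.217, 0.05], [-0.0623, 0.08, 0.12, -0.217, 0.05], [-0.0623, 0.08, 0.14, -0.217, 0.05], [-0.0623, 0.08, 0.14, -0.217, 0.05], [-0.0623, 0.08, 0.155, -0.217, 0.05], [-0.0623, 0.08, 0.155, -0.217, 0.05], [-0.0623, 0.08, 0.155, -0.217, 0.05], [-0.0623, 0.08, 0.155, -0.217, 0.05]]}}}

```text
time: 3.7
ee_pos: [0.5701, 0.0076, 0.0571]
eef_rot: [0.627, 0.779, 0.001, 0.001]
ft_force: [-1.3, 0.4, 0.3]
width: 0.0499
grip_force: 0.0
```

Run:
```python
from h import *
st()
go(.569,.007,.012,12.3)
c=r.camera("wrist"); cv2.imwrite("pics/w2.png",c["img"][:,:,::-1])
for k,z in [('pin',.016)]: seg(c,"wrist",k,z)
```

```text
t 3.7 p [0.5701 0.0076 0.0571] yaw 12.4 tilt [ 0.0024  0.0013 -1.    ] F [-1.28  0.39  0.33] w 0.0499 g 0.0 q [-0.56  0.35  0.56  1.79 -0.21  1.06  0.29]
row [-0.0004, -0.0014, 0.0451] turn 0.002 dist 0.045
pin 0.78 835 (np.float64(276.6), np.float64(211.9)) mean [568.   7.] rect [568.5   6.1  52.   11.7] longdir -78.0
```

View pics/w2.png

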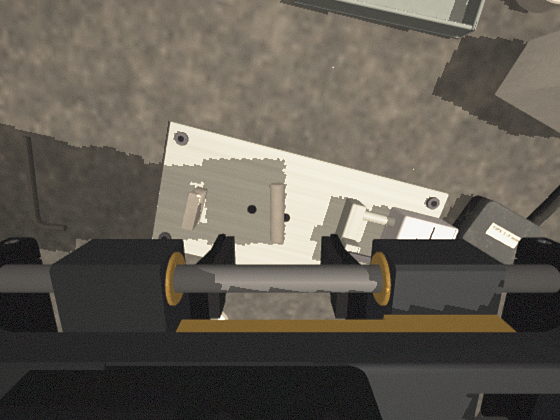

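The pin at (277,212) sits between the fingers. I descend and grip it.

Call:
{"api": "hand_motion", "payload": {"moves": {"plan": [[0, -0.001, 0.03, 0, 0.05], [0, -0.001, 0.044, 0, 0.05], [0, -0.001, 0.044, 0, 0.05], [0, -0.001, 0.044, 0, 0.05], [0, -0.001, 0.044, 0, 0.0], [0, -0.001, 0.044, 0, 0.0], [0, -0.001, 0.044, 0, 0.0], [0, -0.001, 0.044, 0, 0.0], [0, -0.001, 0.044, 0, 0.0], [0, -0.001, 0.044, 0, 0.0], [0, -0.001, -0.02, 0, 0.0], [0, -0.001, -0.05, 0, 0.0]]}, "force": 20}}

```text
time: 5.0
ee_pos: [0.5677, 0.0059, 0.1061]
eef_rot: [0.627, 0.779, -0.001, -0.001]
ft_force: [1.5, -0.2, 0.1]
width: 0.0017
grip_force: 0.0
```

Run:
```python
from h import *
st(); go(.585,.206,.1,1); go(.585,.206,.0065,1)
```

```text
t 5.0 p [0.5677 0.0059 0.1061] yaw 12.3 tilt [-2.e-03 -9.e-04 -1.e+00] F [ 1.48 -0.24  0.13] w 0.0017 g 0.0 q [-0.58  0.29  0.58  1.74 -0.17  1.16  0.26]
row [0.1918, 0.0596, 0.0059] turn 0.197 dist 0.201
row [0.1919, 0.0598, 0.0994] turn 0.197 dist 0.224
```

Run:
```python
from h import *
c=r.camera("wrist"); cv2.imwrite("pics/w3.png",c["img"][:,:,::-1])
for k,z in [('pin',.016),('gauge',.035)]: seg(c,"wrist",k,z)
t=r.camera("top")
for k,z in [('pin',.016),('gauge',.035)]: seg(t,"top",k,z)
st()
```

```text
pin 0.6 602 (np.float64(279.8), np.float64(196.2)) mean [567.8   7.5] rect [568.2   6.4  51.5  11.9] longdir -77.9
pin 0.49 422 (np.float64(210.5), np.float64(192.3)) mean [499.4  -3.3] rect [499.2  -3.7  37.7  12.5] longdir 84.6
gauge 0.93 448 (np.float64(210.5), np.float64(192.9)) mean [502.9   1.4] rect [502.9   1.1  35.5  12. ] longdir 85.7
gauge 0.68 1023 (np.float64(368.6), np.float64(180.7)) mean [ 587.6 -194.3] rect [ 588.3 -195.3  102.7   64.8] longdir -1.5
t 5.3 p [0.5677 0.0063 0.1044] yaw 12.33 tilt [-1.5e-03 -1.0e-04 -1.0e+00] F [-0.91 -0.01 -0.89] w 0.001 g 0.0 q [-0.58  0.29  0.58  1.74 -0.17  1.16  0.27]
```

View pics/w3.png

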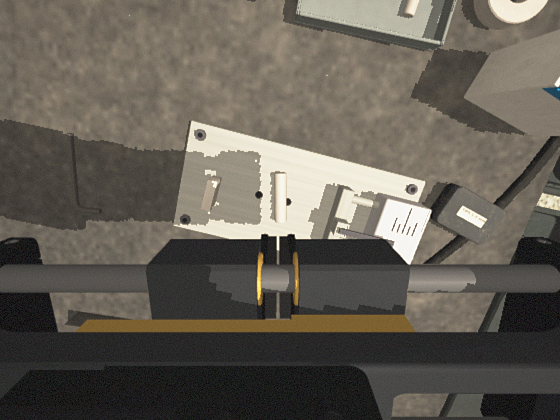

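The pin is still at (280,196), unmoved; most likely the fingers had not closed before the lift. I'll try again from a smaller opening and with more rows for closing.

Call:
{"api": "hand_motion", "payload": {"moves": {"plan": [[0, 0, 0.01, 0, 0.03], [0, 0, 0.04, 0, 0.03], [0, 0, 0.05, 0, 0.03], [0, 0, 0.07, 0, 0.03], [0, 0, 0.0925, 0, 0.03], [0, 0, 0.0925, 0, 0.03], [0, 0, 0.0925, 0, 0.03], [0, 0, 0.0925, 0, 0.0], [0, 0, 0.0925, 0, 0.0], [0, 0, 0.0925, 0, 0.0], [0, 0, 0.0925, 0, 0.0], [0, 0, 0.0925, 0, 0.0]]}, "force": 20}}

```text
time: 6.5
ee_pos: [0.5686, 0.0063, 0.0131]
eef_rot: [0.627, 0.779, 0.0, 0.0]
ft_force: [-0.5, 0.0, -0.1]
width: 0.0024
grip_force: 0.0
```

Call:
{"api": "hand_motion", "payload": {"moves": {"plan": [[0, 0, 0, 0, 0], [0, 0, 0, 0, 0], [0, 0, 0, 0, 0]]}, "force": 20}}

```text
time: 6.8
ee_pos: [0.5684, 0.0062, 0.0129]
eef_rot: [0.627, 0.779, 0.0, -0.0]
ft_force: [-0.1, 0.2, 0.4]
width: 0.0006
grip_force: 0.0
```

```bash
python3 -c "
from h import *
st(); go(.585,.206,.1,1); go(.585,.206,.0065,1)"
```

```text
t 6.8 p [0.5684 0.0062 0.0129] yaw 12.32 tilt [-0.e+00  1.e-04 -1.e+00] F [-0.14  0.18  0.41] w 0.0006 g 0.0 q [-0.54  0.4   0.55  1.82 -0.25  0.98  0.32]
row [0.1917, 0.0588, -0.0871] turn 0.198 dist 0.219
row [0.1916, 0.0588, 0.0064] turn 0.198 dist 0.201
```

Run:
```python
from h import *
c=r.camera("wrist"); s=r.camera("scene")
for n,q in(("wrist",c),("scene",s)): seg(q,n,'pin',.016)
a=cv2.resize(c["img"][120:330,160:440],(560,420))
u,v=proj(s,[.568,.007,.02]).astype(int); b=cv2.resize(s["img"][v-60:v+60,u-40:u+40],(280,420),interpolation=cv2.INTER_CUBIC)
g=cv2.resize(a,(500,420)); cv2.imwrite("pics/m4.png",np.hstack([g,b])[:,:,::-1]); print(proj(c,[.568,.007,.016]))
```

```text
pin 0.67 769 (np.float64(279.2), np.float64(214.0)) mean [565.6  17.6] rect [565.5  17.3  30.4  12.4] longdir -77.1
[279.35301349 228.94341303]
```

View pics/m4.png

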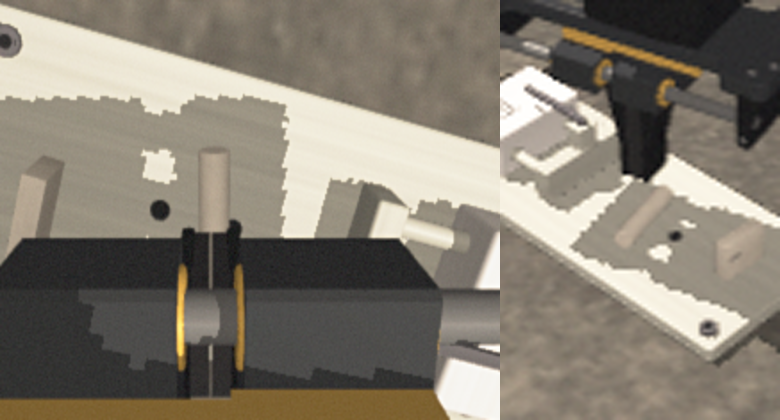

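The fingers closed on nothing, and in the scene view their tip shows behind and above the pin. I'll measure where the tip really is.

Run:
```python
from h import *
st(); s=r.camera("scene"); p=[.5684,.0062,.0129]; print(proj(s,p),[proj(s,np.add(p,[0,dy,0])).round(1).tolist() for dy in(-.0095,.0095)], proj(s,np.add(p,[0,0,.02])))
u,v=proj(s,p).astype(int); g=s["img"].astype(int).mean(2)
for y in range(v-26,v+14): print(y,''.join("%4d"%k for k in g[y,u-16:u+18]))
```

```text
t 7.0 p [0.5684 0.0062 0.0128] yaw 12.32 tilt [-1.e-04  1.e-04 -1.e+00] F [0.46 0.11 0.42] w 0.0008 g 0.0 q [-0.54  0.4   0.55  1.82 -0.25  0.98  0.32]
[250.23065939 219.52348302] [[253.3, 217.3], [247.1, 221.8]] [249.90834128 212.07098529]
193  147 149 196 238 236 238 238 220  69  26  28  35  38  38  39  28  25  27  26  23  21  23  52  98 116 119 118 118 114 113 112 113 114 113
194  137 137 181 238 238 236 237 226 100  25  29  41  40  39  39  32  27  26  21  20  21  26  52 103 122 122 118 112 109 108 109 114 116 122
195  135 138 182 237 237 234 219 155  66  25  29  41  40  37  39  33  29  25  29  23  22  22  65 123 119 117 115 110 109 112 114 121 123 126
196  136 134 174 236 229 180 134 131 115  28  29  37  38  39  40  34  28  26  26  25  21  25  66 120 119 116 118 119 121 123 119 123 128 124
197  135 132 138 152 145 133 131 129 118  47  30  33  41  37  38  34  29  23  25  25  22  20  51  99 113 112 116 118 119 118 112 113 118 120
198  135 131 121 130 133 130 130 129 119  67  29  35  38  38  39  34  29  28  23  22  26  23  53 104 119 121 121 117 118 120 124 123 117 112
199  139 131 
[... 4080 characters left out ...]
 146 147 142 138 141 143 143 144 144 144 144 142 142 140 144 143 145 181 239 239 239 239 238 226 144 142 140 141 143 143 141 140 139 140
229  144 144 145 141 141 138 141 141 142 144 143 142 140 142 141 141 144 182 240 240 239 239 239 227 142 141 141 142 141 142 141 141 139 139
230  141 144 144 144 143 141 139 139 143 143 143 145 143 142 141 141 141 144 188 240 240 241 231 148 142 141 141 142 141 140 142 142 142 140
231  238 236 224 142 145 145 142 139 140 140 143 145 145 144 143 141 142 142 142 151 152 186 229 142 143 141 143 142 142 142 141 141 142 143
232  241 240 239 225 181 228 144 144 139 140 139 141 143 143 145 145 143 143 142 140 142 145 150 144 144 145 141 141 141 140 143 142 141 141
```

The tip's bottom shows at about (250,205), but the reported TCP projects to (250,219.5). That is a pure vertical offset of roughly 35–38 mm, so the real tips are higher than reported. I'll open and go down carefully, watching the force.

Call:
{"api": "hand_motion", "payload": {"moves": {"plan": [[0, 0, 0, 0, 0.04], [0, 0, 0, 0, 0.04], [0, 0, 0, 0, 0.04], [0, 0, 0, 0, 0.04], [0, 0, 0, 0, 0.04], [0, 0, 0.01, 0, 0.04], [0, 0, 0.01, 0, 0.04], [0, 0, 0.01, 0, 0.04]]}, "force": 20}}

```text
time: 7.85
ee_pos: [0.5681, 0.0062, 0.0023]
eef_rot: [0.627, 0.779, -0.0, -0.0]
ft_force: [-0.5, 0.4, -0.3]
width: 0.0397
grip_force: 0.0
```

Run:
```python
from h import *
st(); s=r.camera("scene"); w=r.camera("wrist"); cv2.imwrite("pics/m5.png",np.hstack([cv2.resize(s["img"][160:250,200:310],(513,420),interpolation=2),cv2.resize(w["img"][150:330,220:340],(280,420),interpolation=2)])[:,:,::-1])
```

```text
t 7.85 p [0.5681 0.0062 0.0023] yaw 12.32 tilt [-1.e-03 -2.e-04 -1.e+00] F [-0.47  0.37 -0.32] w 0.0397 g 0.0 q [-0.54  0.42  0.54  1.83 -0.26  0.96  0.33]
```

View pics/m5.png

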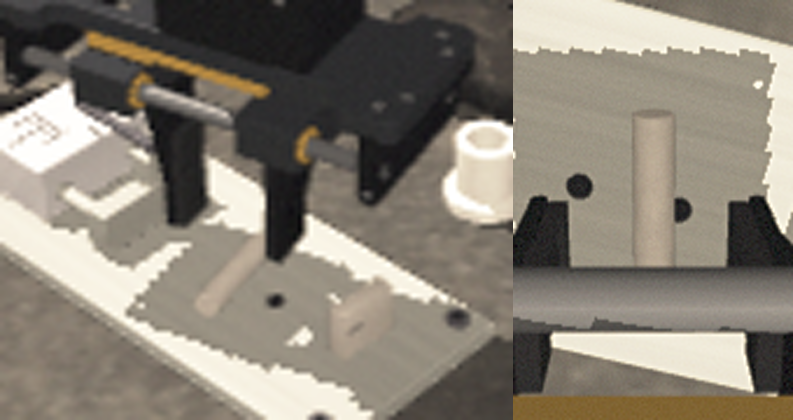

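Confirmed: the TCP reads z=0.002, below the bed top, with no contact, and the tips straddle the pin while still above it. I descend in small checked steps.

Call:
{"api": "hand_motion", "payload": {"moves": {"plan": [[0, 0, 0.01, 0, 0.04], [0, 0, 0.018, 0, 0.04], [0, 0, 0.018, 0, 0.04]]}}}

```text
time: 8.25
ee_pos: [0.5673, 0.0062, -0.0167]
eef_rot: [0.627, 0.779, -0.001, -0.001]
ft_force: [-0.6, -0.7, 1.2]
width: 0.04
grip_force: 0.0
```

Call:
{"api": "hand_motion", "payload": {"moves": {"plan": [[0, 0, 0.003, 0, 0.04], [0, 0, 0.003, 0, 0.04]]}}}

```text
time: 8.45
ee_pos: [0.5683, 0.0062, -0.0184]
eef_rot: [0.627, 0.779, -0.0, -0.0]
ft_force: [0.9, 0.4, 0.3]
width: 0.0399
grip_force: 0.0
```

Call:
{"api": "hand_motion", "payload": {"moves": {"plan": [[0, 0, 0.002, 0, 0.04], [0, 0, 0.002, 0, 0.04]]}, "only": "ee|ft"}}

```text
ee_pos: [0.5685, 0.0063, -0.0202]
eef_rot: [0.627, 0.779, 0.0, -0.0]
ft_force: [0.2, -0.3, -0.5]
```

Run:
```python
from h import *
st(); s=r.camera("scene"); p=[.5684,.0062,.010]; u,v=proj(s,p).astype(int); print(u,v); g=s["img"].astype(int).mean(2)
for y in range(v-22,v+14): print(y,''.join("#" if k<60 else "+" if k<135 else "." if k<150 else "o" if k<200 else " " for k in g[y,u-40:u+40]))
```

```text
t 8.65 p [ 0.5685  0.0063 -0.0202] yaw 12.32 tilt [ 0.e+00  1.e-04 -1.e+00] F [ 0.18 -0.26 -0.54] w 0.0398 g 0.0 q [-0.53  0.45  0.53  1.84 -0.28  0.92  0.34]
250 220
198 ooooooooooooooo+..oo..+##########+o     o##############++++###++################
199 ooo...ooooooo...o   oo++#########+      o#############+++++##++++++#############
200 ooooo oooooo..oo    ...+#########+      o#############+++++++++++++#############
201 oooo    oo+..o     ...++#########+o     o############++++++++++++++#############
202 oo.o     o.o      ..++++##########+o     ############++++++++++++++#############
203 oooooo           ..++++++#########+.o     o+#########++++++++++++++############+
204 ooooo+o         o++++++++#########+..oo     
[... 1801 characters left out ...]
.oooooooooooo.......
226 +++++++++.oo  o.................ooooo........................ooooooooooo........
227 ++++++++++o.oo   ................ooo.........................oooooooooo.........
228 ++++++++++++.oo     .............................o ..........oooooooooo.........
229 +++++++++++++oooo     ..........................o    ........ooooo.+oo..........
230 ++++++++++++++..oo       ......................o   o.........oooo.+.ooo.........
231 ++++++++++++++++oooo        ....................o  .........+ooo..ooo...........
232 ++++++++++++++++++.oo         ...................o...........oooooooo...........
233 +++++++++++++++++++oooo          ...........................+.oooooo............
```

Run:
```python
from h import *
s=r.camera("scene")
for z in (.005,.010,.015,.02,.025): print(z,[proj(s,[x,y,z]).round(1).tolist() for x,y in((.5859,.0197),(.5469,.0113),(.5489,.002))])
```

```text
0.005 [[239.8, 222.0], [256.3, 228.1], [258.7, 225.4]]
0.01 [[239.7, 220.2], [256.3, 226.3], [258.6, 223.6]]
0.015 [[239.5, 218.4], [256.2, 224.4], [258.6, 221.8]]
0.02 [[239.4, 216.5], [256.2, 222.6], [258.5, 219.9]]
0.025 [[239.3, 214.7], [256.1, 220.7], [258.5, 218.0]]
```

Call:
{"api": "hand_motion", "payload": {"moves": {"plan": [[0, 0, 0.0015, 0, 0.04], [0, 0, 0.0015, 0, 0.04], [0, 0, 0.0015, 0, 0.04]]}, "only": "ee|ft"}}

```text
ee_pos: [0.5685, 0.0062, -0.0216]
eef_rot: [0.627, 0.779, 0.0, -0.0]
ft_force: [-0.4, 0.1, -0.1]
```

Call:
{"api": "hand_motion", "payload": {"moves": {"plan": [[0, 0, 0.0015, 0, 0.03], [0, 0, 0.003, 0, 0.0], [0, 0, 0.003, 0, 0.0], [0, 0, 0.003, 0, 0.0], [0, 0, 0.003, 0, 0.0], [0, 0, 0.003, 0, 0.0], [0, 0, 0.003, 0, 0.0], [0, 0, 0.003, 0, 0.0], [0, 0, 0.003, 0, 0.0]]}, "force": 20}}

```text
time: 9.95
ee_pos: [0.5685, 0.0062, -0.0246]
eef_rot: [0.627, 0.779, 0.0, -0.0]
ft_force: [0.1, 0.1, -0.3]
width: 0.0115
grip_force: 20.0
```

The pin is gripped at 11.5 mm and 20 N, so the tip offset is about +37 mm. I carry it over the pin tray's -x half.

Call:
{"api": "hand_motion", "payload": {"moves": {"plan": [[0, 0, -0.04, 0, 0.0], [0, 0, -0.06, 0, 0.0], [0.1, 0.03, -0.06, 0.1, 0.0], [0.19, 0.0588, -0.06, 0.198, 0], [0.19, 0.0588, -0.06, 0.198, 0], [0.19, 0.0588, -0.06, 0.198, 0], [0.19, 0.0588, -0.06, 0.198, 0], [0.19, 0.0588, -0.04, 0.198, 0], [0.19, 0.0588, -0.015, 0.198, 0], [0.19, 0.0588, -0.005, 0.198, 0], [0.19, 0.0588, -0.005, 0.198, 0], [0.19, 0.0588, -0.005, 0.198, 0]]}}}

```text
time: 11.15
ee_pos: [0.5859, 0.2042, -0.0188]
eef_rot: [0.701, 0.713, 0.0, 0.0]
ft_force: [0.5, 0.2, 0.0]
width: 0.012
grip_force: 20.0
```

```bash
python3 -c "
from h import *
go(.585,.206,-.031,1)"
```

```text
row [0.0018, -0.0009, 0.0122] turn -0.001 dist 0.012
```

Next I lower the pin, release it and rise.

Call:
{"api": "hand_motion", "payload": {"moves": {"plan": [[0.0018, -0.001, 0.008, 0, 0.0], [0.0018, -0.001, 0.0115, 0, 0], [0.0018, -0.001, 0.0115, 0, 0], [0.0018, -0.001, 0.0115, 0, 0.025], [0.0018, -0.001, 0.0115, 0, 0.025], [0.0018, -0.001, 0.0115, 0, 0.025], [0.0018, -0.001, 0.0115, 0, 0.025], [0.0018, -0.001, -0.02, 0, 0.025], [0.0018, -0.001, -0.07, 0, 0.04]]}}}

```text
time: 12.05
ee_pos: [0.582, 0.2053, 0.0485]
eef_rot: [0.701, 0.713, -0.003, -0.001]
ft_force: [1.5, 1.4, 1.0]
width: 0.0279
grip_force: 0.0
```

Run:
```python
from h import *
st()
c=r.camera("wrist"); t=r.camera("top")
for k in ('pin','pin_sample'): seg(c,"wrist",k,.009)
for k,z in(('pin',.009),('gauge',.035)): seg(t,"top",k,z)
seg(c,"wrist",'gauge',.035)
go(.501,0,.04,-4)
```

```text
t 12.05 p [0.582  0.2053 0.0485] yaw 0.98 tilt [-0.0052 -0.0029 -1.    ] F [1.46 1.43 1.03] w 0.0279 g 0.0 q [-0.82  0.46  0.53  1.66 -0.25  1.1  -0.21]
pin 0.75 825 (np.float64(280.4), np.float64(211.1)) mean [582.7 206. ] rect [582.8 205.5  52.5  11.2] longdir -88.9
pin_sample 0.95 767 (np.float64(354.2), np.float64(201.9)) mean [643.6 215. ] rect [643.4 214.1  52.5  11.1] longdir 87.9
gauge 0.54 66 (np.float64(285.0), np.float64(217.5)) mean [501.1  -0. ] rect [501.1  -0.   27.6  11.6] longdir 90.0
gauge 0.16 1065 (np.float64(368.7), np.float64(180.6)) mean [ 587.8 -194.7] rect [ 588.3 -195.3  107.3   64.9] longdir -1.5
row [-0.2045, -0.086, 0.0095] turn 0.087 dist 0.222
```

Call:
{"api": "hand_motion", "payload": {"moves": {"plan": [[-0.05, -0.02, -0.03, 0, 0.04], [-0.1, -0.04, -0.03, 0.087, 0.04], [-0.2045, -0.086, -0.03, 0.087, 0.04], [-0.2045, -0.086, -0.03, 0.087, 0.04], [-0.2045, -0.086, 0, 0.087, 0.04], [-0.2045, -0.086, 0.01, 0.087, 0.04], [-0.2045, -0.086, 0.01, 0.087, 0.04], [-0.2045, -0.086, 0.01, 0.087, 0.04]]}}}

```text
time: 13.2
ee_pos: [0.502, 0.0012, 0.0403]
eef_rot: [0.731, 0.682, -0.0, -0.0]
ft_force: [0.4, 0.5, -0.0]
width: 0.0401
grip_force: 0.0
```

Run:
```python
from h import *
st()
c=r.camera("wrist"); s=r.camera("scene")
seg(c,"wrist",'gauge',.035); seg(c,"wrist",'gauge',.010); seg(s,"scene",'gauge',.0225)
m=r.regions_of("wrist","gauge")
if m:
    cn=max(cv2.findContours(m[0]["pixels"].astype(np.uint8),0,2)[0],key=cv2.contourArea); ap=cv2.approxPolyDP(cn,2.5,True)[:,0]; print([(q.tolist(),at(c,*q,.035)[:2].round(4).tolist()) for q in ap])
go(.501,0,-.022,-4)
```

```text
t 13.2 p [0.502  0.0012 0.0403] yaw -3.93 tilt [-6.e-04 -4.e-04 -1.e+00] F [ 0.35  0.51 -0.02] w 0.0401 g 0.0 q [-0.69  0.23  0.66  1.98 -0.16  0.99 -0.02]
gauge 0.76 590 (np.float64(278.6), np.float64(224.2)) mean [501.4   2.2] rect [501.3   1.7  36.1   9.4] longdir 86.5
gauge 0.76 590 (np.float64(278.6), np.float64(224.2)) mean [500.9  -6.5] rect [500.8  -7.   40.5  10.5] longdir 86.5
gauge 0.69 171 (np.float64(277.3), np.float64(227.5)) mean [502.9  -3.2] rect [503.3  -3.3  53.4  24.8] longdir -56.5
[([276, 201], [0.5007, 0.0198]), ([272, 206], [0.4976, 0.0163]), ([273, 246], [0.4961, -0.0145]), ([281, 248], [0.5019, -0.0165]), ([285, 241], [0.5052, -0.0111]), ([285, 208], [0.5068, 0.0142]), ([282, 201], [0.505, 0.0195])]
row [-0.0009, -0.0013, 0.0627] turn 0.001 dist 0.063
```

Call:
{"api": "hand_motion", "payload": {"moves": {"plan": [[-0.001, -0.0005, 0.03, 0, 0.04], [-0.001, -0.0005, 0.05, 0, 0.03], [-0.001, -0.0005, 0.06, 0, 0.03], [-0.001, -0.0005, 0.06, 0, 0.03], [-0.001, -0.0005, 0.06, 0, 0.0], [-0.001, -0.0005, 0.06, 0, 0.0], [-0.001, -0.0005, 0.06, 0, 0.0], [-0.001, -0.0005, 0.06, 0, 0.0], [-0.001, -0.0005, 0.06, 0, 0.0], [-0.001, -0.0005, 0.06, 0, 0.0], [-0.001, -0.0005, 0.06, 0, 0.0]]}, "force": 20}}

```text
time: 14.6
ee_pos: [0.5018, -0.0005, -0.019]
eef_rot: [0.731, 0.682, 0.001, 0.0]
ft_force: [-1.5, 0.5, 6.8]
width: 0.0086
grip_force: 20.0
```

```bash
python3 -c "
from h import *
go(.418,.211,-.028,2)"
```

```text
row [0.2052, -0.0984, 0.009] turn -0.105 dist 0.228
```

The gauge is gripped at 8.6 mm. I carry it to the block tray's -x half.

Call:
{"api": "hand_motion", "payload": {"moves": {"plan": [[0, 0, -0.04, 0, 0.0], [0, 0, -0.07, 0, 0.0], [0.05, -0.02, -0.07, -0.05, 0.0], [0.1, -0.05, -0.07, -0.1, 0], [0.205, -0.0984, -0.07, -0.105, 0], [0.205, -0.0984, -0.07, -0.105, 0], [0.205, -0.0984, -0.07, -0.105, 0], [0.205, -0.0984, -0.06, -0.105, 0], [0.205, -0.0984, -0.03, -0.105, 0], [0.205, -0.0984, -0.015, -0.105, 0], [0.205, -0.0984, -0.008, -0.105, 0], [0.205, -0.0984, -0.008, -0.105, 0]]}}}

```text
time: 15.8
ee_pos: [0.4172, 0.2096, -0.0123]
eef_rot: [0.695, 0.719, -0.001, 0.0]
ft_force: [-0.6, 0.7, -0.6]
width: 0.009
grip_force: 20.0
```

```bash
python3 -c "
from h import *
go(.418,.211,-.026,2)
c=r.camera('scene');seg(c,'scene','gauge',.02);seg(c,'scene','gauge_sample',.02)"
```

```text
row [0.0013, 0.0009, 0.0137] turn -0.001 dist 0.014
gauge 0.67 112 (np.float64(165.2), np.float64(274.2)) mean [574.5 220.4] rect [574.  220.2  34.3  15.4] longdir -85.5
gauge_sample 0.43 158 (np.float64(205.4), np.float64(303.5)) mean [471.5 218.9] rect [472.4 218.5  37.8  17.8] longdir -69.4
gauge_sample 0.22 2364 (np.float64(216.9), np.float64(321.7)) mean [431.3 231.8] rect [438.6 215.1 143.   90.6] longdir 3.2
```

Call:
{"api": "hand_motion", "payload": {"moves": {"plan": [[0.0013, 0.001, 0.008, 0, 0.0], [0.0013, 0.001, 0.0125, 0, 0], [0.0013, 0.001, 0.0125, 0, 0], [0.0013, 0.001, 0.0125, 0, 0]]}, "only": "ee|ft"}}

```text
ee_pos: [0.4183, 0.2119, -0.0242]
eef_rot: [0.695, 0.719, -0.0, -0.0]
ft_force: [0.3, -0.8, -0.8]
```

Call:
{"api": "hand_motion", "payload": {"moves": {"plan": [[0, 0, 0.0005, 0, 0.025], [0, 0, 0.0005, 0, 0.025], [0, 0, 0.0005, 0, 0.025], [0, 0, 0.0005, 0, 0.025], [0, 0, -0.02, 0, 0.025], [0, 0, -0.06, 0, 0.04], [0, 0, -0.1, 0, 0.085], [0, 0, -0.1, 0, 0.085]]}}}

```text
time: 17.15
ee_pos: [0.4212, 0.2138, 0.0807]
eef_rot: [0.695, 0.719, 0.004, 0.0]
ft_force: [-0.0, 0.2, -0.7]
width: 0.0415
grip_force: 0.0
```

Run:
```python
from h import *
st()
c=r.camera("wrist"); t=r.camera("top")
for k in ('gauge','gauge_sample'): seg(c,"wrist",k,.028)
seg(t,"top",'setup_block',.025); seg(t,"top",'fixture',.01); seg(t,"top",'pad_face',.033); seg(c,"wrist",'setup_block',.025);seg(c,"wrist",'fixture',.01)
go(.43,-.15,.1,0)
```

```text
t 17.15 p [0.4212 0.2138 0.0807] yaw 1.98 tilt [ 0.0059  0.0056 -1.    ] F [-0.05  0.21 -0.71] w 0.0415 g 0.0 q [-1.04  0.07  0.5   2.01 -0.04  1.06 -0.49]
gauge 0.58 389 (np.float64(273.5), np.float64(207.0)) mean [416.4 214.6] rect [416.4 214.   33.8   9.6] longdir -88.5
setup_block 0.8 762 (np.float64(373.5), np.float64(259.1)) mean [ 406.4 -201.7] rect [ 406.  -202.    75.    53.6] longdir 2.3
fixture 0.68 4633 (np.float64(283.5), np.float64(183.1)) mean [588.9   3.4] rect [594.2   2.7 253.9 110.7] longdir -1.9
pad_face 0.65 279 (np.float64(284.2), np.float64(162.5)) mean [632.2   1.7] rect [636.5   1.7  61.4  40.6] longdir 86.5
fixture 0.71 301 (np.float64(468.3), np.float64(406.5)) mean [648.6 -21.6] rect [651.8 -19.4  32.   23.2] longdir -88.4
fixture 0.6 419 (np.float64(470.9), np.float64(405.8)) mean [651.4 -20.4] rect [652.3 -20.1  30.6  24.2] longdir -88.4
row [-0.3619, -0.0007, -0.0245] turn 0.035 dist 0.363
```

Both gauges are in their trays. I turn the tool so the camera looks along the push direction, and measure the fixture on the way to the block.

Call:
{"api": "hand_motion", "payload": {"moves": {"plan": [[-0.02, 0.01, -0.01, 0.1, 0.085], [-0.05, 0.03, -0.01, 0.3, 0.085], [-0.1, 0.04, -0.01, 0.45, 0.085], [-0.14, 0.04, -0.01, 0.6, 0.085], [-0.19, 0.04, -0.01, 0.75, 0.085], [-0.212, 0.04, -0.01, 0.9, 0.085], [-0.212, 0.04, -0.01, 1.05, 0.085], [-0.212, 0.04, -0.01, 1.2, 0.085], [-0.212, 0.04, -0.01, 1.35, 0.085], [-0.212, 0.04, -0.01, 1.5, 0.085], [-0.212, 0.04, -0.01, 1.605, 0.085], [-0.212, 0.04, -0.01, 1.605, 0.085]]}}}

```text
time: 18.8
ee_pos: [0.4656, 0.0014, 0.0856]
eef_rot: [1.0, -0.001, -0.0, 0.0]
ft_force: [0.4, 0.0, -0.2]
width: 0.0846
grip_force: 0.0
```

Run:
```python
from h import *
st()
c=r.camera("wrist"); cv2.imwrite("pics/w6.png",c["img"][:,:,::-1]); print(np.round(c["pose"],3).tolist())
for k,z in (('fixture',.01),('pad_face',.033),('setup_block',.025)): seg(c,"wrist",k,z)
```

```text
t 18.8 p [0.4656 0.0014 0.0856] yaw -90.11 tilt [-5.e-04 -3.e-04 -1.e+00] F [ 0.35  0.04 -0.17] w 0.0846 g 0.0 q [-0.84  0.05  0.77  2.02 -0.04  1.08 -1.62]
[[-0.002, -0.964, -0.266, 0.537], [-1.0, 0.002, -0.0, 0.001], [0.001, 0.266, -0.964, 0.287], [0.0, 0.0, 0.0, 1.0]]
fixture 0.89 25060 (np.float64(275.0), np.float64(96.4)) mean [556.4   3. ] rect [550.2   3.4 167.9 110.5] longdir -2.3
pad_face 0.58 1104 (np.float64(278.0), np.float64(6.3)) mean [6.199e+02 4.000e-01] rect [619.5   1.1  60.6   9.1] longdir 89.9
setup_block 0.89 1178 (np.float64(489.3), np.float64(229.8)) mean [ 440.6 -195.3] rect [ 441.2 -196.4   64.6   18.5] longdir 88.8
```

View pics/w6.png

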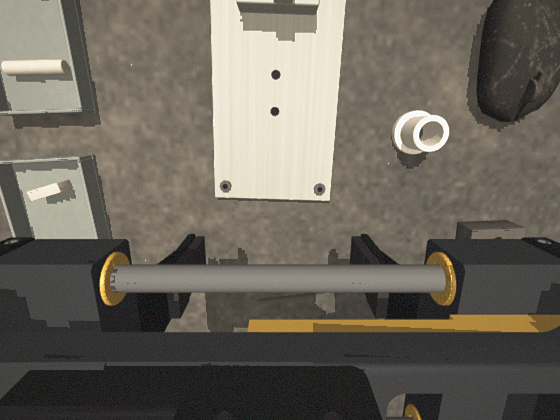

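The clean bed shows its near corners at (215,196) and (331,200), its side edges, and the stop at (278,6). I fit the bed edges and compute the block approach.

Add to h.py:
```python
def fix(c,n,rows):
    m=r.regions_of(n,'fixture')[0]["pixels"]; L=[];Q=[]
    for v in rows:
        xs=np.nonzero(m[v])[0]
        if len(xs)>40: L.append(at(c,xs[0]-.5,v,.01)[:2]); Q.append(at(c,xs[-1]+.5,v,.01)[:2])
    out=[]
    for e in (L,Q):
        vx,vy,x,y=cv2.fitLine(np.array(e,np.float32)*1000,cv2.DIST_HUBER,0,.01,.01).ravel(); out.append((vy/vx,y-vy/vx*x)); 
    print("edge deg",[np.degrees(np.arctan(a)).round(2) for a,b in out],"centre y mm at x=.5,.585,.63:",[round(sum(a*X+b for a,b in out)/2,1) for X in(500,585,630)],"width",round(sum(s*(a*585+b) for s,(a,b) in zip((1,-1),out)),1))
    return m
```

Run:
```python
from h import *
c=r.camera("wrist"); m=fix(c,"wrist",range(15,180,3))
for col in (235,255,275,295,310):
    v=np.nonzero(m[:,col])[0].max(); print(col,v,at(c,col,v+.5,.01)[:2].round(4),at(c,col,v+.5,.0)[:2].round(4))
go(.406,-.202,.06,-88)
```

```text
edge deg [np.float32(-1.78), np.float32(-2.22)] centre y mm at x=.5,.585,.63: [np.float32(5.2), np.float32(2.2), np.float32(0.7)] width 109.0
235 196 [0.469  0.0415] [0.4666 0.043 ]
255 198 [0.4671 0.0225] [0.4646 0.0233]
275 198 [0.4672 0.0035] [0.4647 0.0036]
295 199 [ 0.4663 -0.0156] [ 0.4638 -0.0162]
310 199 [ 0.4664 -0.0299] [ 0.4638 -0.031 ]
row [-0.0604, 0.2033, 0.0258] turn -0.032 dist 0.214
```

Call:
{"api": "hand_motion", "payload": {"moves": {"plan": [[-0.05, 0.04, 0.01, 0, 0.085], [-0.06, 0.09, 0.02, 0, 0.085], [-0.06, 0.14, 0.0258, 0, 0.085], [-0.06, 0.19, 0.0258, -0.032, 0.085], [-0.06, 0.203, 0.0258, -0.032, 0.085], [-0.06, 0.203, 0.0258, -0.032, 0.085], [-0.06, 0.203, 0.0258, -0.032, 0.085]]}}}

```text
time: 19.8
ee_pos: [0.4057, -0.2019, 0.0599]
eef_rot: [1.0, 0.016, -0.0, 0.0]
ft_force: [0.4, 0.5, 0.4]
width: 0.0847
grip_force: 0.0
```

Run:
```python
from h import *
st()
c=r.camera("wrist"); s=r.camera("scene"); seg(c,"wrist",'setup_block',.025); seg(s,"scene",'setup_block',.025)
m=r.regions_of("wrist","setup_block")
if m:
    cn=max(cv2.findContours(m[0]["pixels"].astype(np.uint8),0,2)[0],key=cv2.contourArea); ap=cv2.approxPolyDP(cn,2.5,True)[:,0]; print([(q.tolist(),at(c,*q,.025)[:2].round(4).tolist()) for q in ap])
m=r.regions_of("scene","setup_block")
if m:
    cn=max(cv2.findContours(m[0]["pixels"].astype(np.uint8),0,2)[0],key=cv2.contourArea); ap=cv2.approxPolyDP(cn,1.5,True)[:,0]; print([(q.tolist(),at(s,*q,.025)[:2].round(4).tolist()) for q in ap])
```

```text
t 19.8 p [ 0.4057 -0.2019  0.0599] yaw -88.14 tilt [-7.e-04 -4.e-04 -1.e+00] F [0.44 0.48 0.35] w 0.0847 g 0.0 q [-0.64  0.07  1.05  2.09 -0.08  1.02 -1.09]
setup_block 0.76 5546 (np.float64(281.3), np.float64(209.6)) mean [ 407.6 -205.3] rect [ 406.1 -205.4   78.8   50.8] longdir 1.9
setup_block 0.72 837 (np.float64(371.7), np.float64(203.5)) mean [ 398.7 -191.4] rect [ 400.5 -192.9   86.    78.3] longdir 2.4
[([253, 165], [0.444, -0.1817]), ([250, 169], [0.4407, -0.1793]), ([253, 254], [0.3678, -0.1825]), ([310, 255], [0.3685, -0.2313]), ([311, 166], [0.4447, -0.2274])]
[([352, 197], [0.4427, -0.1827]), ([352, 207], [0.4237, -0.1534]), ([379, 219], [0.3602, -0.1564]), ([392, 206], [0.3611, -0.2118]), ([390, 199], [0.3764, -0.2306]), ([366, 189], [0.4351, -0.2278])]
```

Block centre is about (0.406, -0.2055), yaw 1.9°. I descend and grip with 60 N.

Call:
{"api": "hand_motion", "payload": {"moves": {"plan": [[0, 0.0035, 0.04, 0, 0.085], [0, 0.0035, 0.07, 0, 0.085], [0, 0.0035, 0.085, 0, 0.085], [0, 0.0035, 0.09, 0, 0.085], [0, 0.0035, 0.09, 0, 0.085], [0, 0.0035, 0.09, 0, 0], [0, 0.0035, 0.09, 0, 0], [0, 0.0035, 0.09, 0, 0], [0, 0.0035, 0.09, 0, 0], [0, 0.0035, 0.09, 0, 0], [0, 0.0035, 0.09, 0, 0], [0, 0.0035, 0.09, 0, 0]]}, "force": 60}}

```text
time: 21.3
ee_pos: [0.4062, -0.205, -0.0298]
eef_rot: [1.0, 0.016, 0.0, -0.0]
ft_force: [-0.9, 0.7, 4.4]
width: 0.0497
grip_force: 60.0
```

Call:
{"api": "hand_motion", "payload": {"moves": {"plan": [[0, 0, 0, 0, 0], [0, 0, 0, 0, 0]]}}}

```text
time: 21.5
ee_pos: [0.4062, -0.205, -0.0298]
eef_rot: [1.0, 0.016, 0.0, -0.0]
ft_force: [-0.5, 1.3, 5.8]
width: 0.0495
grip_force: 60.0
```

Call:
{"api": "hand_motion", "payload": {"moves": {"plan": [[0, 0, -0.03, 0, 0], [0, 0, -0.07, 0, 0], [0, -0.04, -0.07, 0, 0], [0.02, -0.08, -0.07, 0, 0], [0.04, -0.12, -0.07, 0.03, 0], [0.07, -0.16, -0.07, 0.067, 0], [0.11, -0.19, -0.07, 0.067, 0], [0.15, -0.202, -0.07, 0.067, 0], [0.171, -0.2023, -0.06, 0.067, 0], [0.171, -0.2023, -0.04, 0.067, 0], [0.171, -0.2023, -0.04, 0.067, 0], [0.171, -0.2023, -0.04, 0.067, 0]]}}}

```text
time: 22.7
ee_pos: [0.569, 0.0022, 0.0095]
eef_rot: [1.0, -0.017, -0.001, 0.0]
ft_force: [-0.6, -0.2, -6.1]
width: 0.0497
grip_force: 60.0
```

Run:
```python
from h import *
st()
c=r.camera("wrist"); cv2.imwrite("pics/w7.png",c["img"][:,:,::-1])
for k,z in (('fixture',.01),('pad_face',.0335),('setup_block',.065)): seg(c,"wrist",k,z)
t=r.camera("top"); seg(t,"top",'fixture',.01); seg(t,"top",'pad_face',.0335)
```

```text
t 22.7 p [0.569  0.0022 0.0095] yaw -92.0 tilt [-2.5e-03 -6.0e-04 -1.0e+00] F [-0.6  -0.21 -6.13] w 0.0497 g 60.0 q [-0.76  0.5   0.85  1.83 -0.43  1.01 -1.34]
fixture 0.76 36019 (np.float64(275.6), np.float64(105.9)) mean [6.48e+02 3.00e-01] rect [600.8   2.  216.7 110.1] longdir -2.1
pad_face 0.73 4739 (np.float64(277.6), np.float64(123.2)) mean [ 6.395e+02 -6.000e-01] rect [650.1   1.   61.6  60.5] longdir -89.4
setup_block 0.62 9451 (np.float64(277.5), np.float64(243.9)) mean [578.3   1.6] rect [571.9   1.8  76.3  49.7] longdir -2.0
fixture 0.68 530 (np.float64(299.0), np.float64(217.0)) mean [506.2 -33. ] rect [511.5 -29.9  91.9  42.1] longdir -2.6
```

View pics/w7.png

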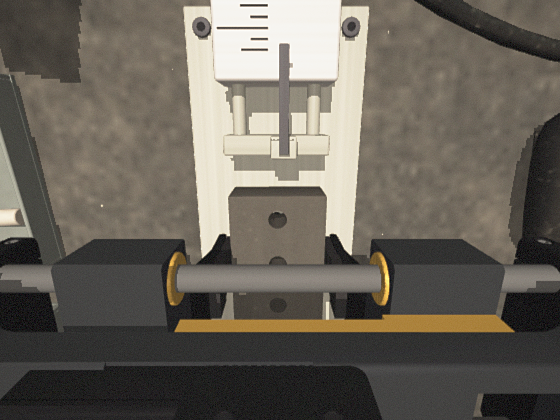

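The block hangs level in front of the pad, whose front edge is at row 154, columns 223–329. The pointer tip is at (284,45), on the 0 line, and the long line is at row 28. I compute the alignment.

Add to h.py:
```python
def pad(c):
    g=c["img"].astype(int).mean(2)
    return g
```

Run:
```python
from h import *
st(); c=r.camera("wrist"); fix(c,"wrist",range(20,230,4))
m=r.regions_of("wrist","pad_face")[0]["pixels"]
for v in (138,142,146,150): 
    xs=np.nonzero(m[v])[0]; a,b=at(c,xs[0]-.5,v,.0335),at(c,xs[-1]+.5,v,.0335); print(v,xs[0],xs[-1],"pad centre",((a+b)/2)[:2].round(4),"w",(a-b)[1].round(4))
for col in (232,245,258,300,312,322):
    v=np.nonzero(m[:,col])[0]; v=v[v<175].max(); print("front edge",col,v,at(c,col,v+.5,.0335)[:2].round(4),at(c,col,v+.5,.0115)[:2].round(4))
b=r.regions_of("wrist","setup_block")[0]["pixels"]
zt=c and .0393+.025
for col in (235,255,277,300,320):
    v=np.nonzero(b[:,col])[0].min(); print("block",col,v,at(c,col,v-.5,zt)[:2].round(4),at(c,col,v-.5,zt-.025)[:2].round(4))
for v in (200,215,230):
    xs=np.nonzero(b[v])[0]; print(v,xs[0],xs[-1],((at(c,xs[0]-.5,v,zt)+at(c,xs[-1]+.5,v,zt))/2)[:2].round(4))
g=c["img"].astype(int).mean(2)
for col in (240,250,284): print(col,g[0:60,col].astype(int).tolist())
```

```text
t 23.05 p [0.5705 0.003  0.0107] yaw -91.95 tilt [ 8.e-04  7.e-04 -1.e+00] F [-0.07  0.28 -5.86] w 0.0494 g 60.0 q [-0.76  0.5   0.85  1.83 -0.43  1.01 -1.34]
edge deg [np.float32(-1.95), np.float32(-1.87)] centre y mm at x=.5,.585,.63: [np.float32(5.0), np.float32(2.1), np.float32(0.6)] width 109.9
138 0 33 pad centre [0.6381 0.1521] w 0.0198
142 0 35 pad centre [0.6358 0.1521] w 0.021
146 0 36 pad centre [0.6335 0.1524] w 0.0217
150 0 37 pad centre [0.6312 0.1527] w 0.0223Traceback (most recent call last):
  File "<stdin>", line 7, in <module>
    return umr_maximum(a, axis, None, out, keepdims, initial, where)
ValueError: zero-size array to reduction operation maximum which has no identity
```

Call:
{"api": "hand_motion", "payload": {"moves": {"plan": [[0, 0, 0.015, 0, 0], [0, 0, 0.025, 0, 0], [0, 0, 0.029, 0, 0], [0, 0, 0.03, 0, 0], [0, 0, 0.03, 0, 0], [0, 0, 0.03, 0, 0]]}, "only": "ee|ft"}}

```text
ee_pos: [0.5694, 0.0029, -0.0197]
eef_rot: [1.0, -0.017, -0.001, -0.001]
ft_force: [-9.0, 2.8, 10.0]
```

Call:
{"api": "hand_motion", "payload": {"moves": {"plan": [[0, 0, 0.0007, 0, 0], [0, 0, 0.0007, 0, 0], [0, 0, 0.0007, 0, 0]]}, "only": "ee|ft"}}

```text
ee_pos: [0.5693, 0.0029, -0.0198]
eef_rot: [1.0, -0.017, -0.001, -0.001]
ft_force: [-13.7, 2.7, 18.8]
```

Run:
```python
from h import *
st(); c=r.camera("wrist"); np.save("c.npy",c["img"])
for k in ("pad_face","setup_block"):
    z={"pad_face":.0335,"setup_block":.0355}[k]
    for d in r.regions_of("wrist",k)[:2]:
        m=d["pixels"]; ys,xs=np.nonzero(m); print(k,d["p"],len(xs),ys.min(),ys.max(),xs.min(),xs.max())
        for v in range(100,240,10):
            q=np.nonzero(m[v])[0]
            if len(q): print(v,q[0],q[-1],((at(c,q[0]-.5,v,z)+at(c,q[-1]+.5,v,z))/2)[:2].round(4), end="; ")
        print()
g=c["img"].astype(int).mean(2).astype(int)
for col in (235,250,265,300,315): print(col,g[140:215,col].tolist())
```

```text
t 24.1 p [ 0.5693  0.0029 -0.0198] yaw -91.98 tilt [-0.0026  0.0016 -1.    ] F [-13.67   2.73  18.78] w 0.0494 g 60.0 q [-0.74  0.54  0.81  1.85 -0.47  0.96 -1.32]
pad_face 0.8 6683 25 167 214 340
100 225 329 [ 6.507e-01 -2.000e-04]; 110 225 327 [6.463e-01 5.000e-04]; 120 226 328 [6.418e-01 2.000e-04]; 130 226 327 [6.372e-01 6.000e-04]; 140 214 339 [0.6325 0.0007]; 150 214 339 [0.6277 0.0009]; 160 215 339 [0.6229 0.0008]; 
setup_block 0.72 9679 187 319 228 326
190 233 322 [0.6083 0.0011]; 200 228 326 [0.6032 0.0015]; 210 229 326 [0.5979 0.0014]; 220 229 325 [0.5926 0.0019]; 230 230 325 [0.5872 0.0018]; 
235 [220, 218, 215, 216, 215, 218, 217, 219, 219, 216, 217, 215, 215, 213, 211, 208, 206, 210, 211, 212, 207, 164, 130, 135, 131, 130, 133, 135, 131, 132, 132, 134, 133, 132, 131, 131, 133, 129, 155, 224, 220, 218, 217, 216, 217, 223, 213, 87, 56, 56, 62, 68, 65, 72, 71, 78, 81, 107, 1
[... 862 characters left out ...]
, 215, 218, 214, 211, 212, 212, 209, 212, 209, 207, 206, 207, 206, 209, 202, 205, 203, 204, 200, 170, 130, 131, 133, 135, 137, 136, 137, 136, 134, 135, 133, 131, 135, 130, 132, 134, 132, 135, 134, 89, 47, 64, 61, 69, 70, 66, 73, 72, 81, 96, 114, 111, 107, 109, 104, 105, 109, 108, 107, 107, 107, 111, 107, 110, 110, 108, 105, 108]
315 [216, 219, 216, 219, 217, 220, 217, 219, 219, 216, 216, 212, 211, 212, 211, 208, 208, 209, 209, 212, 206, 165, 137, 136, 135, 136, 137, 133, 134, 134, 137, 132, 133, 132, 130, 136, 131, 133, 155, 223, 220, 218, 219, 218, 219, 222, 142, 60, 57, 62, 64, 63, 71, 73, 78, 79, 93, 113, 115, 110, 111, 109, 112, 109, 107, 107, 109, 107, 106, 107, 107, 111, 107, 111, 109]
```

Pad centre line and block centre line agree within 0.3 mm, and the gap is about 17 mm. I ease off the downward press, let the block settle flat, and grip again.

Call:
{"api": "hand_motion", "payload": {"moves": {"plan": [[0, 0, -0.001, 0, 0], [0, 0, -0.001, 0, 0], [0, 0, -0.001, 0, 0.058], [0, 0, -0.001, 0, 0.058], [0, 0, -0.001, 0, 0.058], [0, 0, -0.001, 0, 0.058], [0, 0, -0.001, 0, 0], [0, 0, -0.001, 0, 0], [0, 0, -0.001, 0, 0], [0, 0, -0.001, 0, 0], [0, 0, -0.001, 0, 0]]}, "force": 60}}

```text
time: 25.35
ee_pos: [0.5704, 0.0027, -0.0196]
eef_rot: [1.0, -0.017, 0.0, -0.0]
ft_force: [1.5, -0.6, -1.5]
width: 0.0495
grip_force: 60.0
```

Call:
{"api": "hand_motion", "payload": {"moves": {"plan": [[0, 0, 0, 0, 0], [0, 0, 0, 0, 0]]}}}

```text
time: 25.55
ee_pos: [0.5704, 0.0027, -0.0196]
eef_rot: [1.0, -0.017, 0.0, -0.0]
ft_force: [0.8, -2.0, -0.3]
width: 0.0491
grip_force: 60.0
```

```bash
python3 -c "
from h import *
st()"
```

```text
t 25.55 p [ 0.5704  0.0027 -0.0196] yaw -91.96 tilt [ 2.e-04 -0.e+00 -1.e+00] F [ 0.78 -1.99 -0.31] w 0.0491 g 60.0 q [-0.74  0.54  0.81  1.85 -0.47  0.96 -1.32]
```

Call:
{"api": "hand_motion", "payload": {"moves": {"plan": [[0.004, 0, 0, 0, 0], [0.008, 0, 0, 0, 0], [0.012, 0, 0, 0, 0], [0.012, 0, 0, 0, 0], [0.012, 0, 0, 0, 0]]}, "only": "ee|ft"}}

```text
ee_pos: [0.5818, 0.0024, -0.0196]
eef_rot: [1.0, -0.017, -0.001, -0.0]
ft_force: [-3.7, 0.4, 5.4]
```

Call:
{"api": "hand_motion", "payload": {"moves": {"plan": [[0.003, 0, 0, 0, 0], [0.005, 0, 0, 0, 0], [0.005, 0, 0, 0, 0], [0.005, 0, 0, 0, 0]]}, "only": "ee|ft"}}

```text
ee_pos: [0.586, 0.0023, -0.0196]
eef_rot: [1.0, -0.017, -0.001, -0.0]
ft_force: [-8.7, -0.2, 8.9]
```

Add to h.py:
```python
def ptr(c):
    "pointer tip and scale in wrist picture: dark profile along the columns"
    g=c["img"].astype(int).mean(2)
    return g
```

Run:
```python
from h import *
st(); c=r.camera("wrist"); g=c["img"].astype(int).mean(2)
for y in range(0,100): print(y,''.join("#" if k<90 else "+" if k<160 else "." if k<210 else " " for k in g[y,205:350]))
```

```text
t 26.45 p [ 0.586   0.0023 -0.0196] yaw -91.97 tilt [-2.7e-03  8.0e-04 -1.0e+00] F [-8.72 -0.18  8.93] w 0.0491 g 60.0 q [-0.71  0.57  0.8   1.8  -0.49  0.98 -1.31]
0 .................................................................................................................................................
1                                                                                                                                                  
2                                                                                                                                                  
3                                                                                                                                                  
4                                                                                                                                                  
[... 13450 characters left out ...]
                                  .+++++++++++++++                                                     .
96                                                                            ++++++++++++++++                                                    ..
97                                                                            .++++++++++++...                                                    ..
98 .                                                                          +++++++++++++                                                       ..
99 .                                                                          +++++++++++++                                                       ..
```

Add to h.py:
```python
def rows(img):
    g=img.astype(int).mean(2)
    prof=255-g[:,250:268].mean(1); pk=[]   # scale lines, columns 250-268
    i=0
    while i<110:
        if prof[i]>60:
            j=i
            while prof[j]>60: j+=1
            k=np.arange(i-1,j+1); wt=prof[k]-25; pk.append((k*wt).sum()/wt.sum()); i=j
        i+=1
    q=g[:,282:289].mean(1); t=[v for v in range(1,140) if q[v]>185 and q[v+1]<=185 and q[v+3]<150 and q[v+8]<150]
    tip=[v+(q[v]-185)/(q[v]-q[v+1])+.5-.5 for v in t]
    return np.round(pk,2),np.round(tip,2)
```

Run:
```python
from h import *
p,M,s=tool(); c=r.camera("wrist"); c0=dict(c); c0["pose"]=np.array(c["pose"]).copy(); c0["pose"][:3,3]+=np.array([.5693,.0029,-.0198])-p
for q,img in((c0,np.load("c.npy")),(c,c["img"])):
    pk,tp=rows(img); print(pk,tp)
    X=[at(q,258,v,.04)[0].round(4) for v in pk]; print("lines x",X)
    for z in(.040,.042,.044,.046,.048,.050): print(z,[at(q,285,v,z)[0].round(4) for v in tp],end=" ")
    print()
st()
```

```text
[ 6.79 20.3  33.87 90.12] [24.55]
lines x [np.float64(0.6868), np.float64(0.6819), np.float64(0.6768), np.float64(0.6546)]
0.04 [np.float64(0.6799)] 0.042 [np.float64(0.6794)] 0.044 [np.float64(0.6788)] 0.046 [np.float64(0.6783)] 0.048 [np.float64(0.6777)] 0.05 [np.float64(0.6771)] 
[-0.74 25.22 38.37 51.48 64.24 76.63] [71.47]
lines x [np.float64(0.7063), np.float64(0.6968), np.float64(0.6919), np.float64(0.6869), np.float64(0.6818), np.float64(0.6769)]
0.04 [np.float64(0.6786)] 0.042 [np.float64(0.6783)] 0.044 [np.float64(0.678)] 0.046 [np.float64(0.6777)] 0.048 [np.float64(0.6774)] 0.05 [np.float64(0.6771)] 
t 26.55 p [ 0.586   0.0023 -0.0196] yaw -91.97 tilt [-2.7e-03  8.0e-04 -1.0e+00] F [-8.49 -0.38  9.53] w 0.0494 g 60.0 q [-0.71  0.57  0.8   1.8  -0.49  0.98 -1.31]
```

The pointer still reads 0, and contact with the pad is just starting. I push on in small steps.

Call:
{"api": "hand_motion", "payload": {"moves": {"plan": [[0.003, 0, 0, 0, 0], [0.006, 0, 0, 0, 0], [0.008, 0, 0, 0, 0], [0.008, 0, 0, 0, 0], [0.008, 0, 0, 0, 0], [0.008, 0, 0, 0, 0]]}, "only": "ee|ft"}}

```text
ee_pos: [0.5914, 0.0022, -0.0197]
eef_rot: [1.0, -0.017, -0.004, -0.001]
ft_force: [-21.9, 2.7, 21.9]
```

Add to h.py:
```python
def travel():
    c=r.camera("wrist"); pk,tp=rows(c["img"]); print(pk,tp)
    l=[at(c,285,v,.04)[0] for v in pk]; print("lines",np.round(l,4)); print("tip",[at(c,285,v,.0495)[0].round(4) for v in tp]); return c
```

Run:
```python
from h import *
st(); travel()
```

```text
t 27.15 p [ 0.5914  0.0022 -0.0197] yaw -91.99 tilt [-0.0078  0.002  -1.    ] F [-21.94   2.7   21.93] w 0.0493 g 60.0 q [-0.7   0.59  0.8   1.78 -0.49  0.99 -1.31]
[ 6.48 39.9  53.09 65.65 78.32 90.65] [72.15]
lines [0.7088 0.6965 0.6914 0.6865 0.6814 0.6764]
tip [np.float64(0.6826)]
```

Travel is about 5.5 mm, but the tool presses down with 22 N, which adds drag. I relieve the height while pushing on.

Call:
{"api": "hand_motion", "payload": {"moves": {"plan": [[0, 0, -0.001, 0, 0], [0.001, 0, -0.0015, 0, 0], [0.003, 0, -0.0015, 0, 0], [0.003, 0, -0.0015, 0, 0], [0.003, 0, -0.0015, 0, 0]]}, "only": "ee|ft"}}

```text
ee_pos: [0.5941, 0.002, -0.0196]
eef_rot: [1.0, -0.017, -0.004, -0.0]
ft_force: [-15.3, 1.1, 5.8]
```

Run:
```python
from h import *
st(); travel()
```

```text
t 27.7 p [ 0.5941  0.002  -0.0196] yaw -91.99 tilt [-0.0082  0.0011 -1.    ] F [-15.32   1.1    5.8 ] w 0.0489 g 60.0 q [-0.69  0.59  0.8   1.77 -0.49  1.   -1.31]
[10.13 47.22 60.09 72.58 85.12 97.12] [72.2]
lines [0.7103 0.6964 0.6914 0.6865 0.6814 0.6764]
tip [np.float64(0.6853)]
```

Call:
{"api": "hand_motion", "payload": {"moves": {"plan": [[0.001, 0, -0.0003, 0, 0], [0.0021, 0, -0.0004, 0, 0], [0.0021, 0, -0.0004, 0, 0], [0.0021, 0, -0.0004, 0, 0], [0.0021, 0, -0.0004, 0, 0]]}, "only": "ee|ft"}}

```text
ee_pos: [0.5958, 0.002, -0.0195]
eef_rot: [1.0, -0.017, -0.004, -0.0]
ft_force: [-15.3, 0.5, 3.6]
```

Run:
```python
from h import *
st(); c=travel(); cv2.imwrite("pics/w9.png",c["img"][:,:,::-1])
for k,z in (('pad_face',.0335),('setup_block',.0355)):
    for d in r.regions_of("wrist",k)[:1]:
        m=d["pixels"]; ys,xs=np.nonzero(m); print(k,d["p"],ys.min(),ys.max(),xs.min(),xs.max())
        for v in range(130,240,10):
            q=np.nonzero(m[v])[0]
            if len(q): print(v,q[0],q[-1],((at(c,q[0]-.5,v,z)+at(c,q[-1]+.5,v,z))/2)[:2].round(4), end="; ")
        print()
```

```text
t 28.25 p [ 0.5958  0.002  -0.0195] yaw -91.99 tilt [-0.009  0.001 -1.   ] F [-15.27   0.48   3.59] w 0.0494 g 60.0 q [-0.69  0.59  0.79  1.77 -0.5   1.   -1.31]
[ 12.46  51.5   64.37  76.84  89.08 101.23] [71.97]
lines [0.7111 0.6965 0.6915 0.6865 0.6815 0.6764]
tip [np.float64(0.6871)]
pad_face 0.95 0 203 216 338
130 282 292 [ 0.6638 -0.0054]; 140 227 327 [ 6.593e-01 -5.000e-04]; 150 227 326 [ 6.545e-01 -1.000e-04]; 160 227 326 [6.497e-01 1.000e-04]; 170 220 334 [6.448e-01 1.000e-04]; 180 216 338 [6.397e-01 2.000e-04]; 190 216 337 [0.6346 0.0007]; 200 271 300 [ 0.6293 -0.0037]; 
setup_block 0.92 196 319 228 326
200 228 326 [6.299e-01 6.000e-04]; 210 230 326 [6.247e-01 2.000e-04]; 220 230 325 [0.6194 0.0007]; 230 230 325 [0.6139 0.0009];
```

View pics/w9.png

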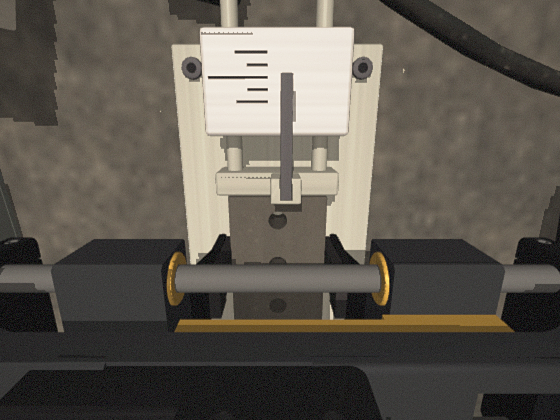

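The block sits square and centred against the pad. The pointer tip is at row 72 and the long line at row 77; corrected for pointer height, travel is about 9.9 mm. I let it rest briefly, confirm it is steady, and hand in.

Call:
{"api": "hand_motion", "payload": {"moves": {"plan": [[0, 0, 0, 0, 0], [0, 0, 0, 0, 0], [0, 0, 0, 0, 0], [0, 0, 0, 0, 0], [0, 0, 0, 0, 0], [0, 0, 0, 0, 0], [0, 0, 0, 0, 0], [0, 0, 0, 0, 0]]}, "only": "ee|ft|grip"}}

```text
ee_pos: [0.5958, 0.002, -0.0195]
eef_rot: [1.0, -0.017, -0.004, -0.0]
ft_force: [-14.8, 0.8, 3.9]
grip_force: 60.0
```

Run:
```python
from h import *
st(); c=travel(); tp=rows(c["img"])[1]; x=at(c,285,tp[0],.0495)[0]
if abs(x-.6872)<.0007: print(r.close_job())
```

```text
t 29.2 p [ 0.5958  0.002  -0.0195] yaw -91.99 tilt [-0.0089  0.001  -1.    ] F [-14.8    0.76   3.87] w 0.0497 g 60.0 q [-0.69  0.59  0.79  1.77 -0.5   1.   -1.31]
[ 12.47  51.5   64.37  76.84  89.08 101.23] [71.99]
lines [0.7111 0.6965 0.6915 0.6865 0.6815 0.6764]
tip [np.float64(0.6871)]
the job is handed in; nothing more can be done
None
```

Handed in at 29 s: pin and gauge block are in their trays, and the setup block is held against the stop, centred and square, at about 9.9 mm of travel (about 12 N); the tool leans about 0.5° under the push, so the block may too.

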